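# Load the dye-bottle carrier for the next dye bath

### The arm

A 6-joint arm with a two-finger parallel gripper is mounted at the origin on the work surface. World frame = base frame: x ahead of the robot, y to its left, z up, the work surface at z = 0. Lengths are in m, angles in rad, forces in N, time in s.
With the tool pointing down it reaches from about 0.225 to 0.875 m from the base axis. Payload 3.4 kg.
Tool frame: the origin (TCP) lies midway between the tips of the shut fingers; the grasp point (between the pads) lies 19 mm behind it; z points along the fingers, y is the line along which they close (so a half turn about z gives the same grasp; the last joint's range is limited). The gripper opens to 85 mm and grips with 20 to 120 N. Pads are 22 mm wide; open, the fingers measure 114 mm over their backs; the gripper's body (76 mm by 85 mm) begins 54 mm behind the grasp point. The pads swing forward as they close: fully open they stand 13 mm farther back than shut.
Start: joints at [1.031, 0.276, 1.505, -0, 1.361, -0.121], TCP at [0.234, 0.525, 0.231] pointing down, gripper open.
Joint ranges: [-2.89, 2.89], [-0.75, 2.08], [0.22, 2.7], [-1.18, 4.32], [0.11, 2.71], [-2.7, 2.7]. Speed limits (rad/s): [2.57, 2.57, 3.14, 3.14, 3.14, 3.14].

### API

Orientations are given as a unit quaternion [w, x, y, z].
In Python, from workcell import manip gives the robot as it stands. The module is installed in compiled form; this text tells all that it offers.
- The arm moves only by the shell command python3 -m jog 'ROWS' [FORCE]. ROWS is JSON, a list of rows, each a list of 7 numbers: the shift along the tool's x, y, z in m, then the turn, a rotation vector about the tool's x, y, z in degrees, then the gripper's target within -1 to 1 (shut at 1, half-way at 0, fully open at -1). In form: [[dx, dy, dz, ax, ay, az, jaw], ...]. A call has 1 to 20 rows; each row is the pose to reach, as a shift and turn from the pose commanded when the call began, along the tool's axes at that moment; what a row does not reach only later rows make up. A row lasts 1/12 s, in which the tool goes at most 41.7 mm and 7.16 degrees, less where a joint would pass 70% of its speed; a pose out of reach is approached as far as the arm can. A call with a gripper value outside its range is refused whole. The fingers move at their own pace and stop on an object; FORCE is the grip in N (left out, the last holds). Time passes only in rows, so rows that repeat a pose let the fingers close. It gives the time, the measured TCP pose, the force, the opening and the grip force at its end, in the units of the state.
- manip.sense(): the state, without advancing time (a new reading comes with each control period).
- manip.capture(name): name is "side" or "top" or "wrist"; returns the picture (400x640x3 uint8, red, green, blue); there is no depth.
- manip.camera_model(name): a dict with "vfov" (degrees; the focal length in pixels is half the picture's height over the tangent of half this angle, whatever the lens; pixels are square), "cx", "cy" (the principal point, pixels), "extrinsics" (4x4, takes a point from world to camera coordinates); the wrist camera has in their place "tool_from_camera" (4x4, takes a point from camera to tool coordinates, whose origin is the TCP and whose axes are the flange's). Camera axes: x right, y up, looking along -z (the intrinsics and any distortion apply to the point x, -y, -z); pixel columns grow to the right and rows downward; lengths in m; the calibration is good to about 2 mm. A picture is of the moment at which its call begins: read the wrist's pose just before it. camera_model takes no time and is no camera call.
- manip.job_done(): hands the job in; it is judged then, once.
Trained networks look in the newest picture that a camera, given by its name, has taken for a name from the list of things; names that differ only in an ending like _2 or _b are one class to them, and where a whole thing is asked for, a point or a joint stands for the part that bears it (a point fixed in the world has none). Each returns a list of dicts, best first, with "score" (0 to 1); they miss things now and then, are a little off and sometimes report something else, mostly with a low value. They report only what shows in the picture. A call takes as long as a camera call. They do not tell look-alikes from the thing itself.
- manip.cut_out(camera, target): "pixels" (400x640 bool, what is visible of it) and "xy" ([column, row] in pixels, amid what is visible of it).
- manip.spot_point(camera, target): "xy" ([column, row] in pixels: a listed point, or the origin of a listed thing).
The state is a dict: "time": time; "q": joint angles; "joint_vel": joint speeds; "effort": joint torques, N m; "eef_pos": TCP position; "eef_rot": TCP orientation; "ft_force": force on the tool from outside, world axes, zero at the start; "ft_torque": the same for the moment, N m; "width": opening from 0.0 (shut) to 1.0 (fully open); "grip_force": force on a finger pad.
Only numpy, scipy, OpenCV 4.12 (cv2) and the standard library are available. Lean on these libraries where they do the work, as an engineer would, in place of code of your own. Each camera call takes 0.05 s, during which the arm holds its last target. There are 200 camera calls.

### The job

Collect the four white-capped stock bottles of dye from the bench into the grey carrier, standing each one flat in the drip dish of its own colour; keep them upright and set them down gently rather than dropping them. The two black-capped bottles are spent dye: leave them standing where they are.

Things in the scene. Friction and masses are not known exactly. Their poses are not given: they have to be found in the camera images.
- yellow_bottle_mid (a point): yellow stock bottle, white cap, loose, about 0.22 kg, cream tape band on its body. Round: 52 mm across up to 64 mm above its base, then a rounded shoulder, a 25 mm neck (90 to 98 mm) and a 33 mm wide, 24 mm high ribbed cap; 122 mm tall in all. This point: on its axis half-way up, 61 mm above its base, 49 mm below the cap's middle; z along the axis, up.
- red_bottle_mid (a point): red stock bottle, white cap, loose, about 0.22 kg, cream tape band on its body. Round: 52 mm across up to 64 mm above its base, then a rounded shoulder, a 25 mm neck (90 to 98 mm) and a 33 mm wide, 24 mm high ribbed cap; 122 mm tall in all. This point: on its axis half-way up, 61 mm above its base, 49 mm below the cap's middle; z along the axis, up.
- violet_bottle_mid (a point): violet stock bottle, white cap, loose, about 0.22 kg, cream tape band on its body. Round: 52 mm across up to 64 mm above its base, then a rounded shoulder, a 25 mm neck (90 to 98 mm) and a 33 mm wide, 24 mm high ribbed cap; 122 mm tall in all. This point: on its axis half-way up, 61 mm above its base, 49 mm below the cap's middle; z along the axis, up.
- blue_bottle_mid (a point): blue stock bottle, white cap, loose, about 0.22 kg, cream tape band on its body. Round: 52 mm across up to 64 mm above its base, then a rounded shoulder, a 25 mm neck (90 to 98 mm) and a 33 mm wide, 24 mm high ribbed cap; 122 mm tall in all. This point: on its axis half-way up, 61 mm above its base, 49 mm below the cap's middle; z along the axis, up.
- spent_red_mid (a point): spent-dye bottle with a black cap: same shape, size and weight as the stock bottles, red body, standing loose among them. This point is on its axis 61 mm above its base; z points up.
- spent_blue_mid (a point): spent-dye bottle with a black cap: same shape, size and weight as the stock bottles, blue body, standing loose among them. This point is on its axis 61 mm above its base; z points up.
- yellow_dish: yellow drip dish, round, 82 mm across, 9 mm high, fixed in one of the four compartments (2 x 2, 90 mm apart) of the fixed grey carrier (188 mm square, outer walls 58 mm and dividers 40 mm above the bench). Origin: centre of its underside, 4 mm above the bench; its floor is 3 mm higher and 71 mm wide inside. z up, x and y along the carrier's sides.
- red_dish: red drip dish, round, 82 mm across, 9 mm high, fixed in one of the four compartments (2 x 2, 90 mm apart) of the fixed grey carrier (188 mm square, outer walls 58 mm and dividers 40 mm above the bench). Origin: centre of its underside, 4 mm above the bench; its floor is 3 mm higher and 71 mm wide inside. z up, x and y along the carrier's sides.
- violet_dish: violet drip dish, round, 82 mm across, 9 mm high, fixed in one of the four compartments (2 x 2, 90 mm apart) of the fixed grey carrier (188 mm square, outer walls 58 mm and dividers 40 mm above the bench). Origin: centre of its underside, 4 mm above the bench; its floor is 3 mm higher and 71 mm wide inside. z up, x and y along the carrier's sides.
- blue_dish: blue drip dish, round, 82 mm across, 9 mm high, fixed in one of the four compartments (2 x 2, 90 mm apart) of the fixed grey carrier (188 mm square, outer walls 58 mm and dividers 40 mm above the bench). Origin: centre of its underside, 4 mm above the bench; its floor is 3 mm higher and 71 mm wide inside. z up, x and y along the carrier's sides.
Things that resemble listed ones, but are neither listed nor needed, are in the scene too. What is shaped like the part that bears red_bottle_mid but green is not meant. What is shaped like the part that bears violet_bottle_mid but green is not meant.

How it is judged:
At the end, for the whole second after the job is handed in: Each white-capped bottle rests on the floor of the dish of its own colour, upright within 4 degrees, its axis within 14 mm of the dish centre, midpoint 57 to 70 mm above the dish origin; both black-capped bottles stand upright within 30 mm of their starts; nothing is held (horizontal distance between yellow_bottle_mid and yellow_dish below 0.014 m and z of yellow_bottle_mid in the frame of yellow_dish between 0.057 and 0.07 m and angle between each of yellow_bottle_mid, red_bottle_mid, violet_bottle_mid, blue_bottle_mid, spent_red_mid, spent_blue_mid's own z axis and vertical below 0.07 rad and linear speed of each of yellow_bottle, red_bottle, violet_bottle, blue_bottle below 0.02 m/s and angular speed of each of yellow_bottle, red_bottle, violet_bottle, blue_bottle below 0.2 rad/s and horizontal distance between red_bottle_mid and red_dish below 0.014 m and z of red_bottle_mid in the frame of red_dish between 0.057 and 0.07 m and horizontal distance between violet_bottle_mid and violet_dish below 0.014 m and z of violet_bottle_mid in the frame of violet_dish between 0.057 and 0.07 m and horizontal distance between blue_bottle_mid and blue_dish below 0.014 m and z of blue_bottle_mid in the frame of blue_dish between 0.057 and 0.07 m and distance of each of spent_red_mid, spent_blue_mid from where it was at the start of the episode below 0.03 m); the robot touches nothing.
It fails at once if a stock bottle is dropped into a dish (comes down on it faster than 0.6 m/s) instead of being set down (((horizontal distance between yellow_bottle_mid and yellow_dish below 0.04 m or horizontal distance between yellow_bottle_mid and red_dish below 0.04 m or horizontal distance between yellow_bottle_mid and violet_dish below 0.04 m or horizontal distance between yellow_bottle_mid and blue_dish below 0.04 m) and z of yellow_bottle_mid in the frame of yellow_dish below 0.084 m and linear speed of yellow_bottle above 0.6 m/s) or ((horizontal distance between red_bottle_mid and yellow_dish below 0.04 m or horizontal distance between red_bottle_mid and red_dish below 0.04 m or horizontal distance between red_bottle_mid and violet_dish below 0.04 m or horizontal distance between red_bottle_mid and blue_dish below 0.04 m) and z of red_bottle_mid in the frame of red_dish below 0.084 m and linear speed of red_bottle above 0.6 m/s) or ((horizontal distance between violet_bottle_mid and yellow_dish below 0.04 m or horizontal distance between violet_bottle_mid and red_dish below 0.04 m or horizontal distance between violet_bottle_mid and violet_dish below 0.04 m or horizontal distance between violet_bottle_mid and blue_dish below 0.04 m) and z of violet_bottle_mid in the frame of violet_dish below 0.084 m and linear speed of violet_bottle above 0.6 m/s) or ((horizontal distance between blue_bottle_mid and yellow_dish below 0.04 m or horizontal distance between blue_bottle_mid and red_dish below 0.04 m or horizontal distance between blue_bottle_mid and violet_dish below 0.04 m or horizontal distance between blue_bottle_mid and blue_dish below 0.04 m) and z of blue_bottle_mid in the frame of blue_dish below 0.084 m and linear speed of blue_bottle above 0.6 m/s)).
It fails at once if a bottle is tipped over (leans more than 45 degrees) (angle between any of yellow_bottle_mid, red_bottle_mid, violet_bottle_mid, blue_bottle_mid, spent_red_mid, spent_blue_mid's own z axis and vertical above 0.785 rad).
It fails at once if a black-capped bottle is moved more than 40 mm from where it stood (distance of any of spent_red_mid, spent_blue_mid from where it was at the start of the episode above 0.04 m).
It also fails if it takes over 99 s, if anything falls off the work surface, if the arm or the gripper's body presses on something with over 40 N, if the wrist force passes 120 N, or if a joint passes its speed limit or range.

## Working session

There is one attempt and no reset: what is moved stays moved. The work goes in short steps, Python scripts to look and compute and a shell command to move; the robot and the scene stay as the last step left them, time stands still between calls to the robot, and variables do not carry over. Pictures are saved under pics/ and viewed, at most 16 in all, crops included, and the job is handed in when it is done.

```bash
mkdir -p pics
cat > h.py <<'E'
import numpy as np, cv2
from workcell import manip
from scipy.spatial.transform import Rotation as R
def K(c):
    m=manip.camera_model(c); f=200/np.tan(np.radians(m['vfov'])/2); return m,f
def ray(c,uv,s=None):
    m,f=K(c); d=np.array([(uv[0]-m['cx'])/f,-(uv[1]-m['cy'])/f,-1.])
    if 'extrinsics' in m:
        T=np.linalg.inv(np.array(m['extrinsics']))
    else:
        s=s or manip.sense(); T=np.eye(4); w,x,y,z=s['eef_rot']
        T[:3,:3]=R.from_quat([x,y,z,w]).as_matrix(); T[:3,3]=s['eef_pos']; T=T@np.array(m['tool_from_camera'])
    return T[:3,3],T[:3,:3]@d
def atz(c,uv,z,s=None):
    o,d=ray(c,uv,s); return o+d*(z-o[2])/d[2]
def save(n,im): cv2.imwrite('pics/'+n+'.png',im[:,:,::-1])
B=['yellow_bottle_mid','red_bottle_mid','violet_bottle_mid','blue_bottle_mid','spent_red_mid','spent_blue_mid']
D=['yellow_dish','red_dish','violet_dish','blue_dish']
E
python3 - <<'E'
from h import *
s=manip.sense(); print(s['time'],s['eef_pos'],s['eef_rot'],s['width'])
for c in ['top','side','wrist']:
    m=manip.camera_model(c); print(c,{k:np.round(v,3).tolist() for k,v in m.items() if not isinstance(v,str)},[k for k,v in m.items() if isinstance(v,str)])
    im=manip.capture(c); save(c+'0',im)
    for t in B+D:
        if c=='wrist': continue
        r=manip.spot_point(c,t)
        z=.061 if t in B else .004
        print(t,[(round(a['score'],2),np.round(a['xy']).tolist(),np.round(atz(c,a['xy'],z)[:2],3).tolist()) for a in r[:4]])
E
```

```text
0.0 [0.23357462 0.5248664  0.23044795] [-2.85771939e-04  2.07858653e-01  9.78158472e-01 -8.37929985e-04] 1.0015063055808602
top {'vfov': 52.193, 'cx': 315.563, 'cy': 201.511, 'extrinsics': [[-0.025, -1.0, -0.001, -0.009], [0.994, -0.025, 0.107, -0.594], [-0.107, 0.002, 0.994, -0.984], [0.0, 0.0, 0.0, 1.0]]} []
yellow_bottle_mid [(0.87, [281.0, 213.0], [0.564, 0.06])]
red_bottle_mid [(0.82, [328.0, 129.0], [0.769, -0.059]), (0.65, [330.0, 212.0], [0.563, -0.058])]
violet_bottle_mid [(0.72, [286.0, 173.0], [0.663, 0.047]), (0.64, [248.0, 158.0], [0.7, 0.139])]
blue_bottle_mid [(0.6, [323.0, 163.0], [0.685, -0.044])]
spent_red_mid [(0.85, [332.0, 259.0], [0.452, -0.06])]
spent_blue_mid [(0.81, [278.0, 261.0], [0.451, 0.07])]
yellow_dish [(0.6, [277.0, 264.0], [0.442, 0.077]), (0.56, [405.0, 262.0], [0.437, -0.246])]
red_dish [(0.78, [439.0, 223.0], [0.533, -0.335])]
violet_dish [(0.68, [404.0, 224.0], [0.532, -0.247])]
blue_dish [(0.6, [443.0, 260.0], [0.44, -0.342])]
side {'vfov': 55.484, 'cx': 314.232, 'cy': 202.704, 'extrinsics': [[0.726, -0.687, -0.017, -0.427], [0.338, 0.335, 0.88,
[... 231 characters left out ...]
t_bottle_mid [(0.8, [321.0, 198.0], [0.657, 0.041]), (0.61, [311.0, 184.0], [0.701, 0.134])]
blue_bottle_mid [(0.86, [348.0, 202.0], [0.696, -0.028])]
spent_red_mid [(0.63, [290.0, 239.0], [0.457, -0.056])]
spent_blue_mid [(0.6, [258.0, 220.0], [0.452, 0.069])]
yellow_dish [(0.68, [346.0, 301.0], [0.44, -0.254]), (0.35, [290.0, 239.0], [0.508, 0.012])]
red_dish [(0.73, [406.0, 297.0], [0.539, -0.337])]
violet_dish [(0.89, [373.0, 278.0], [0.538, -0.249])]
blue_dish [(0.87, [382.0, 324.0], [0.441, -0.349])]
wrist {'vfov': 61.391, 'cx': 318.824, 'cy': 202.107, 'tool_from_camera': [[-0.0, 0.953, 0.304, 0.077], [1.0, 0.0, -0.001, 0.001], [-0.001, 0.304, -0.953, -0.144], [0.0, 0.0, 0.0, 1.0]]} []
```

View pics/top0.png

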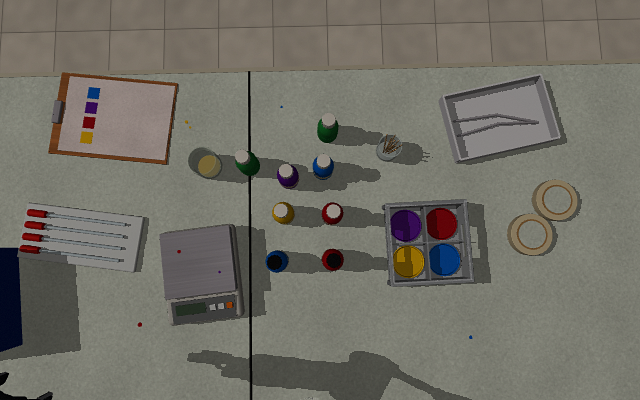

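View pics/side0.png

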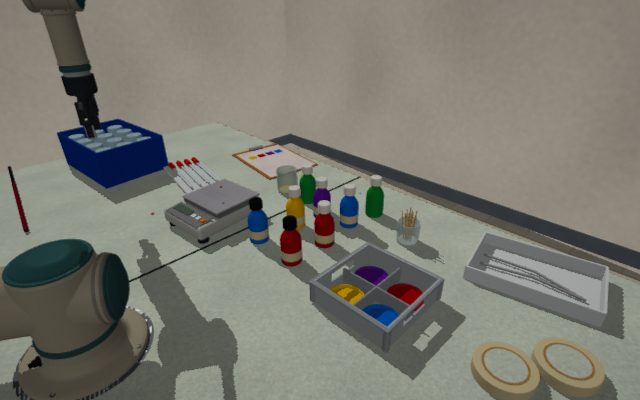

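The white caps are the targets: yellow (283,212), red (332,213), violet (288,175) and blue (323,166). The black-capped spent bottles are at (278,261) and (333,260), and the green look-alikes at (328,127) and (247,162) don't fit any target. Next I move the wrist camera above the group, with the tool squared to the world axes.

```bash
python3 -m jog '[[0,0,-0.04,0,0,-6,-0.3],[0,0,-0.08,0,0,-12,-0.3],[-0.501,-0.461,-0.12,0,0,-24,-0.3],[-0.501,-0.461,-0.12,0,0,-24,-0.3],[-0.501,-0.461,-0.12,0,0,-24,-0.3],[-0.501,-0.461,-0.12,0,0,-24,-0.3],[-0.501,-0.461,-0.12,0,0,-24,-0.3],[-0.501,-0.461,-0.12,0,0,-24,-0.3],[-0.501,-0.461,-0.12,0,0,-24,-0.3],[-0.501,-0.461,-0.12,0,0,-24,-0.3],[-0.501,-0.461,-0.12,0,0,-24,-0.3],[-0.501,-0.461,-0.12,0,0,-24,-0.3],[-0.501,-0.461,-0.12,0,0,-24,-0.3],[-0.501,-0.461,-0.12,0,0,-24,-0.3],[-0.501,-0.461,-0.12,0,0,-24,-0.3],[-0.501,-0.461,-0.12,0,0,-24,-0.3],[-0.501,-0.461,-0.12,0,0,-24,-0.3],[-0.501,-0.461,-0.12,0,0,-24,-0.3],[-0.501,-0.461,-0.12,0,0,-24,-0.3],[-0.501,-0.461,-0.12,0,0,-24,-0.3]]' 40
cat >> h.py <<'E'
def look(c,n=None,ts=B+D):
    s=manip.sense(); im=manip.capture(c)
    if n: save(n,im)
    for t in ts:
        r=manip.spot_point(c,t); z=(.061 if t in B else .004)
        print(t,[(round(a['score'],2),np.round(a['xy']).tolist(),np.round(atz(c,a['xy'],z,s)[:2],4).tolist()) for a in r[:3]])
    return s,im
E
python3 - <<'E'
from h import *
s,im=look('wrist','w1')
hsv=cv2.cvtColor(im,cv2.COLOR_RGB2HSV)
print(s['eef_pos'],s['eef_rot'],s['q'])
E
```

```text
time: 2.82
eef_pos: [0.5056, -0.1034, 0.3506]
eef_rot: [-0.0, 0.002, 1.0, -0.001]
ft_force: [0.5, -0.4, 0.3]
width: 0.649
grip_force: 0.0
yellow_bottle_mid [(0.82, [441.0, 202.0], [0.5676, 0.0612])]
red_bottle_mid [(0.89, [347.0, 197.0], [0.5598, -0.0659]), (0.65, [350.0, 332.0], [0.7777, -0.0563])]
violet_bottle_mid [(0.9, [490.0, 285.0], [0.6958, 0.1464]), (0.89, [422.0, 263.0], [0.6594, 0.0439])]
blue_bottle_mid [(0.65, [364.0, 276.0], [0.681, -0.0393])]
spent_red_mid [(0.94, [352.0, 114.0], [0.4529, -0.0615])]
spent_blue_mid []
yellow_dish [(0.89, [212.0, 103.0], [0.44, -0.253])]
red_dish [(0.74, [162.0, 170.0], [0.534, -0.3363])]
violet_dish [(0.82, [221.0, 167.0], [0.5301, -0.2482])]
blue_dish [(0.71, [148.0, 105.0], [0.4423, -0.3425])]
[ 0.50564071 -0.10341243  0.35060102] [-2.98547598e-05  2.34292361e-03  9.99997011e-01 -6.98077121e-04] [-3.35658212e-01  1.40746012e-01  1.39397487e+00 -1.33970202e-03
  1.60647138e+00 -1.90181674e+00]
```

View pics/w1.png

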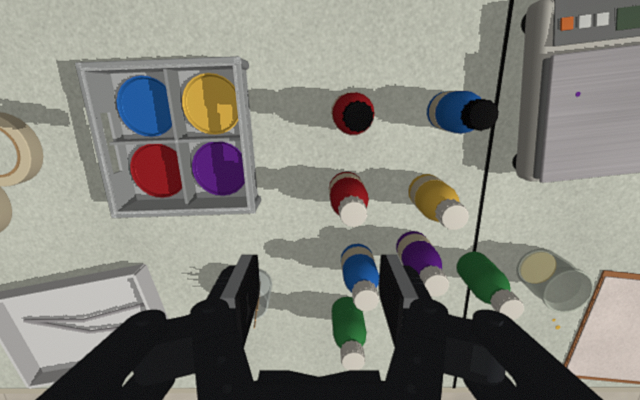

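The wrist view agrees with the first look. White caps show at yellow (455,216), red (353,211), blue (366,297) and violet (436,285). Black caps are at (357,117) and (480,114), and the carrier's dishes show clearly at the upper left. I'll refine on the caps and dish rims, and make the one enlarged crop.

```bash
cat > caps.py <<'E'
from h import *
def project(c,p,s):
    m,f=K(c)
    o,_=ray(c,(0,0),s)
    if 'extrinsics' in m: T=np.array(m['extrinsics'])
    else:
        w,x,y,z=s['eef_rot'];W=np.eye(4);W[:3,:3]=R.from_quat([x,y,z,w]).as_matrix();W[:3,3]=s['eef_pos'];T=np.linalg.inv(W@np.array(m['tool_from_camera']))
    q=T@np.r_[p,1]; return np.array([m['cx']+f*q[0]/-q[2],m['cy']-f*q[1]/-q[2]]),f/-q[2]
G=dict(yellow=(.564,.058),red=(.562,-.060),violet=(.660,.044),blue=(.687,-.037))
def cap(c,im,p,s,z=.115):
    uv,k=project(c,np.r_[p,z],s); r=k*.03
    hsv=cv2.cvtColor(im,cv2.COLOR_RGB2HSV)
    m=((hsv[...,1]<70)&(hsv[...,2]>170)).astype(np.uint8)
    n,l,st,ce=cv2.connectedComponentsWithStats(m)
    b=[i for i in range(1,n) if st[i,4]>k*k*.0003 and np.hypot(*(ce[i]-uv))<r]
    if not b: return None
    i=max(b,key=lambda i:st[i,4]); x,y,w,h,a=st[i]
    return ce[i],a,(w,h),atz(c,ce[i],z,s)[:2],w/k
E
python3 - <<'E'
from caps import *
for c in ['wrist','top']:
    s=manip.sense(); im=manip.capture(c)
    for k,p in G.items():
        r=cap(c,im,p,s); print(c,k,r and (np.round(r[0]),r[2],np.round(r[3],4),round(r[4],4)))
    if c=='wrist': save('crop',cv2.resize(im[150:390,300:560],None,fx=2.3,fy=2.3))
    for t in D:
        r=manip.cut_out(c,t)[0]; cs,_=cv2.findContours(r['pixels'].astype(np.uint8),0,1); e=cv2.minEnclosingCircle(max(cs,key=cv2.contourArea))
        print(t,np.round(r['xy']),e,np.round(atz(c,e[0],.013,s)[:2],4))
E
```

```text
wrist yellow None
wrist red None
wrist violet (array([445., 292.]), (np.int32(39), np.int32(40)), array([0.6712, 0.0654]), np.float64(0.0502))
wrist blue None
yellow_dish [207. 103.] ((207.97500610351562, 103.92500305175781), 31.701927185058594) [ 0.4398 -0.2508]
red_dish [152. 172.] ((153.9705810546875, 171.0294189453125), 30.006010055541992) [ 0.534 -0.339]
violet_dish [216. 167.] ((216.0, 168.5), 28.90079116821289) [ 0.5302 -0.2481]
blue_dish [141. 104.] ((142.15029907226562, 106.38801574707031), 31.800806045532227) [ 0.4432 -0.3418]
top yellow None
top red None
top violet None
top blue None
yellow_dish [403. 271.] ((406.5, 269.0), 13.124505043029785) [ 0.4208 -0.2463]
red_dish [405. 271.] ((406.0, 269.5), 12.500100135803223) [ 0.4196 -0.245 ]Traceback (most recent call last):
  File "<stdin>", line 8, in <module>
IndexError: list index out of range
```

View pics/crop.png

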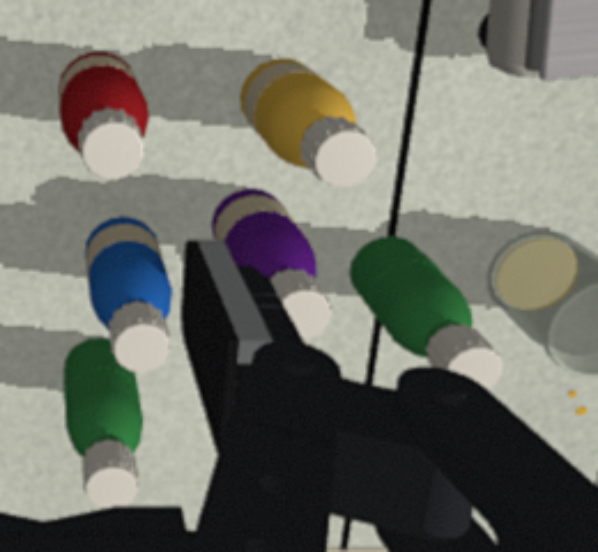

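The crop confirms four white-capped bottles: red (113,151), yellow (345,157), violet (303,312) and blue (141,347). The two green ones are the decoys. I'll convert the cap-disc centres to positions at z = 0.122.

Run:
```python
from h import *
for k,u in dict(red=(113,151),yellow=(345,157),violet=(303,312),blue=(141,347)).items():
    print(k,np.round(atz('wrist',(u[0]/2.3+300,u[1]/2.3+150),.122),4))
im=cv2.imread('pics/top0.png')
for u in [(333,209),(285,209),(289,170),(324,160)]: print(np.round(atz('top',u,.122),4), im[u[1],u[0]])
```

```text
red [ 0.5633 -0.0635  0.122 ]
yellow [0.5666 0.0558 0.122 ]
violet [0.6574 0.0434 0.122 ]
blue [ 0.6796 -0.0447  0.122 ]
[ 0.5656 -0.0629  0.122 ] [131 141 147]
[0.5683 0.0457 0.122 ] [131 140 147]
[0.6575 0.035  0.122 ] [130 138 144]
[ 0.6788 -0.0456  0.122 ] [128 138 144]
```

```bash
python3 -m jog '[[-0.058,0.040,0.04,0,0,0,-0.3],[-0.058,0.040,0.08,0,0,0,-0.3],[-0.058,0.040,0.12,0,0,0,-0.3],[-0.058,0.040,0.15,0,0,0,-0.3],[-0.058,0.040,0.15,0,0,0,-0.3],[-0.058,0.040,0.15,0,0,0,-0.3]]'
python3 - <<'E'
from h import *
s,im=look('wrist','w2',B[:2]); print(s['eef_pos'])
E
```

```text
time: 4.32
eef_pos: [0.5598, -0.0589, 0.1977]
eef_rot: [-0.004, -0.0, 1.0, 0.001]
ft_force: [0.5, 0.2, 0.3]
width: 0.647
grip_force: 0.0
yellow_bottle_mid [(0.79, [451.0, 195.0], [0.5647, 0.0569])]
red_bottle_mid [(0.7, [313.0, 190.0], [0.5609, -0.0636])]
[ 0.55975261 -0.05891393  0.19772123]
```

View pics/w2.png

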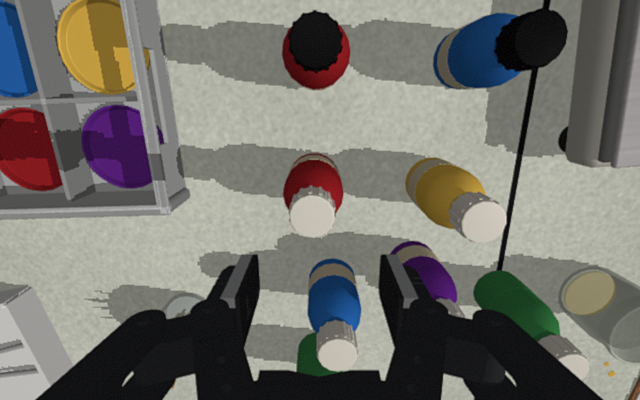

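Red's cap disc is at (313,216) and yellow's at (484,220). The finger midline is near column 320.

Run:
```python
from h import *
s=manip.sense();print(s['eef_pos'],np.round(s['eef_rot'],4))
for u in [(313,216),(484,220),(337,352)]: print(np.round(atz('wrist',u,.122),4))
for k,u in dict(yellow=(104,42),violet=(125,145)).items(): print(k,np.round(atz('wrist',u,.013),4))
```

```text
[ 0.56364965 -0.06029346  0.20394   ] [ 2.2e-03  2.0e-04  1.0e+00 -6.0e-04]
[ 0.5698 -0.0643  0.122 ]
[0.5729 0.0582 0.122 ]
[ 0.6891 -0.0452  0.122 ]
yellow [ 0.4424 -0.2544  0.013 ]
violet [ 0.5353 -0.252   0.013 ]
```

```bash
python3 -m jog '[[0,-0.003,0.0,0,0,0,-0.3],[0,-0.003,0.04,0,0,0,-0.3],[0,-0.003,0.075,0,0,0,-0.3],[0,-0.003,0.095,0,0,0,-0.3],[0,-0.003,0.105,0,0,0,-0.3],[0,-0.003,0.113,0,0,0,-0.3],[0,-0.003,0.113,0,0,0,-0.3],[0,-0.003,0.113,0,0,0,-0.3]]'
python3 - <<'E'
from h import *
for i in range(2):
  s=manip.sense(); im=manip.capture('wrist'); print(np.round(s['eef_pos'],4),np.round(s['eef_rot'],4),np.round(s['joint_vel'],3))
save('w3',im)
E
```

```text
time: 5.13
eef_pos: [0.5634, -0.063, 0.0898]
eef_rot: [0.001, 0.0, 1.0, -0.0]
ft_force: [0.1, -0.1, 0.3]
width: 0.647
grip_force: 0.0
[ 0.5634 -0.063   0.0898] [ 1.5e-03  0.0e+00  1.0e+00 -3.0e-04] [ 0.001 -0.011 -0.009  0.002  0.001 -0.   ]
[ 0.5636 -0.063   0.0901] [ 1.8e-03 -0.0e+00  1.0e+00 -4.0e-04] [ 0.001 -0.005 -0.001  0.    -0.001  0.001]
```

View pics/w3.png

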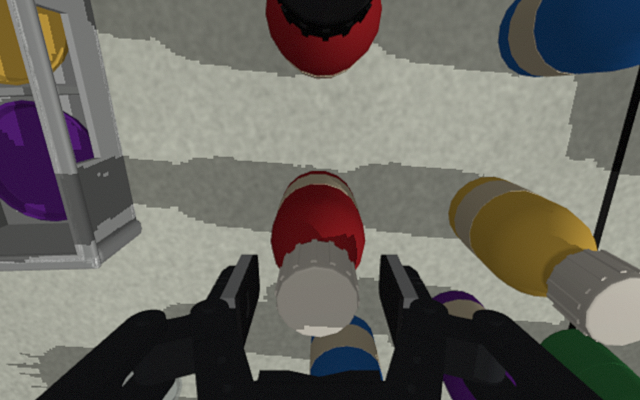

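The fingers straddle red's cap, which shows at (318,300). Closing and lifting.

```bash
python3 -m jog '[[0,0,0,0,0,0,0.3],[0,0,0,0,0,0,0.6],[0,0,0,0,0,0,0.8],[0,0,0,0,0,0,1],[0,0,0,0,0,0,1],[0,0,0,0,0,0,1],[0,0,0,0,0,0,1],[0,0,0,0,0,0,1],[0,0,-0.01,0,0,0,1],[0,0,-0.03,0,0,0,1],[0,0,-0.06,0,0,0,1],[0,0,-0.10,0,0,0,1],[0,0,-0.14,0,0,0,1],[0,0,-0.15,0,0,0,1],[0,0,-0.15,0,0,0,1]]' 40
```

```text
time: 6.48
eef_pos: [0.564, -0.0628, 0.2423]
eef_rot: [0.004, -0.0, 1.0, -0.001]
ft_force: [-0.6, 0.1, -3.0]
width: 0.361
grip_force: 40.1
```

```bash
python3 -m jog '[[0.002,-0.015,0,0,0,0,1],[0.005,-0.045,0,0,0,0,1],[0.01,-0.08,0,0,0,0,1],[0.015,-0.12,0,0,0,0,1],[0.02,-0.16,0,0,0,0,1],[0.025,-0.20,0,0,0,0,1],[0.028,-0.23,0,0,0,0,1],[0.03,-0.25,0,0,0,0,1],[0.03,-0.265,0,0,0,0,1],[0.03,-0.272,0,0,0,0,1],[0.03,-0.275,0.01,0,0,0,1],[0.03,-0.275,0.03,0,0,0,1],[0.03,-0.275,0.055,0,0,0,1],[0.03,-0.275,0.075,0,0,0,1],[0.03,-0.275,0.08,0,0,0,1],[0.03,-0.275,0.08,0,0,0,1],[0.03,-0.275,0.08,0,0,0,1],[0.03,-0.275,0.08,0,0,0,1]]'
python3 - <<'E'
from h import *
s,im=look('wrist','w4',D); print(s['eef_pos'],s['eef_rot'])
look('side','s4',[B[1]]+D)
E
```

```text
time: 7.98
eef_pos: [0.5331, -0.3375, 0.1597]
eef_rot: [0.001, -0.0, 1.0, -0.001]
ft_force: [0.0, -0.7, -2.0]
width: 0.362
grip_force: 40.1
yellow_dish []
red_dish [(0.89, [322.0, 186.0], [0.5364, -0.3349])]
violet_dish [(0.72, [417.0, 177.0], [0.5286, -0.2477]), (0.7, [318.0, 239.0], [0.5899, -0.3385])]
blue_dish [(0.63, [316.0, 73.0], [0.4396, -0.3396]), (0.38, [319.0, 242.0], [0.5927, -0.3375])]
[ 0.53314097 -0.33751709  0.15967609] [ 1.11599829e-03 -4.62490642e-04  9.99999028e-01 -6.96172950e-04]
red_bottle_mid [(0.69, [375.0, 195.0], [0.78, -0.0565]), (0.62, [409.0, 251.0], [0.6143, -0.2868]), (0.23, [405.0, 296.0], [0.485, -0.3673])]
yellow_dish [(0.55, [344.0, 298.0], [0.4437, -0.2444])]
red_dish [(0.97, [407.0, 296.0], [0.5437, -0.3379])]
violet_dish [(0.84, [372.0, 278.0], [0.5394, -0.2459]), (0.69, [292.0, 207.0], [0.6284, 0.1424])]
blue_dish [(0.78, [380.0, 323.0], [0.4416, -0.3451])]
```

View pics/w4.png

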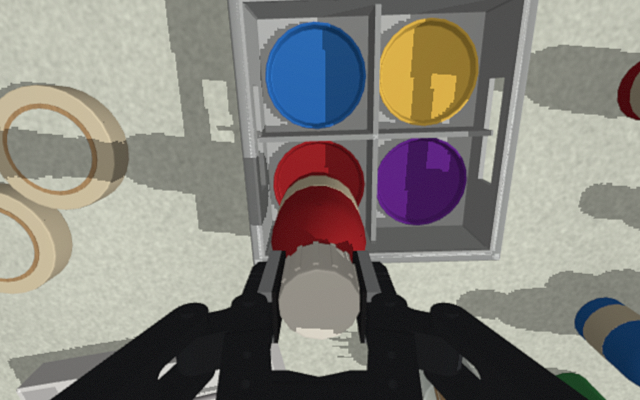

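Red is held upright over its dish. The divider crossing is at (375,133), the blue dish rim centre at (315,75), yellow at (428,71) and violet at (421,181).

Run:
```python
from h import *
s=manip.sense(); print(s['eef_pos'])
print('x',np.round(atz('wrist',(375,133),.04),4))
for u in [(315,75),(428,71),(421,181)]: print(np.round(atz('wrist',u,.013),4))
```

```text
[ 0.53205555 -0.33760447  0.15831836]
x [ 0.4835 -0.2942  0.04  ]
[ 0.4404 -0.3403  0.013 ]
[ 0.4374 -0.2497  0.013 ]
[ 0.5282 -0.2469  0.013 ]
```

```bash
python3 -m jog '[[0.002,0,0.01,0,0,0,1],[0.002,0,0.025,0,0,0,1],[0.002,0,0.04,0,0,0,1],[0.002,0,0.05,0,0,0,1],[0.002,0,0.056,0,0,0,1],[0.002,0,0.06,0,0,0,1],[0.002,0,0.0625,0,0,0,1],[0.002,0,0.0635,0,0,0,1],[0.002,0,0.0635,0,0,0,1],[0.002,0,0.0635,0,0,0,1]]'
python3 - <<'E'
from h import *
s=manip.sense(); print(s['eef_pos'],s['ft_force'])
E
```

```text
time: 9.37
eef_pos: [0.5303, -0.3376, 0.0965]
eef_rot: [0.001, -0.0, 1.0, -0.0]
ft_force: [-1.0, 2.7, 6.5]
width: 0.363
grip_force: 40.7
[ 0.53033305 -0.3375792   0.09651745] [-0.96630814  2.70335879  6.53174764]
```

```bash
python3 -m jog '[[0,0,0,0,0,0,0.3],[0,0,0,0,0,0,0],[0,0,0,0,0,0,-0.3],[0,0,0,0,0,0,-0.3],[0,0,-0.02,0,0,0,-0.3],[0,0,-0.05,0,0,0,-0.3],[0,0,-0.09,0,0,0,-0.3],[-0.005,0.03,-0.11,0,0,0,-0.3],[-0.01,0.07,-0.11,0,0,0,-0.3],[-0.015,0.11,-0.11,0,0,0,-0.3],[-0.02,0.15,-0.11,0,0,0,-0.3],[-0.025,0.19,-0.11,0,0,0,-0.3],[-0.03,0.23,-0.11,0,0,0,-0.3],[-0.036,0.27,-0.11,0,0,0,-0.3],[-0.036,0.31,-0.11,0,0,0,-0.3],[-0.036,0.35,-0.11,0,0,0,-0.3],[-0.036,0.38,-0.11,0,0,0,-0.3],[-0.036,0.393,-0.11,0,0,0,-0.3],[-0.036,0.393,-0.11,0,0,0,-0.3],[-0.036,0.393,-0.11,0,0,0,-0.3]]'; python3 -m jog '[[0,0,0,0,0,0,-0.3],[0,0,0,0,0,0,-0.3]]'
python3 - <<'E'
from h import *
s,im=look('wrist','w5',B[:1]); print(s['eef_pos'])
look('side','s5',[B[1],D[1]])
look('top','t5',[B[1]]+D)
E
```

```text
time: 11.03
eef_pos: [0.5663, 0.0553, 0.2048]
eef_rot: [0.0, -0.001, 1.0, -0.001]
ft_force: [0.6, -0.1, -0.2]
width: 0.646
grip_force: 0.0
time: 11.2
eef_pos: [0.5663, 0.0538, 0.2047]
eef_rot: [0.0, 0.001, 1.0, -0.0]
ft_force: [-0.0, 0.3, -0.3]
width: 0.652
grip_force: 0.0
yellow_bottle_mid [(0.89, [321.0, 188.0], [0.5684, 0.0564])]
[0.56632087 0.05384699 0.20473568]
red_bottle_mid [(0.83, [404.0, 276.0], [0.5334, -0.3306]), (0.73, [374.0, 197.0], [0.7676, -0.0619])]
red_dish [(0.66, [406.0, 296.0], [0.545, -0.3347])]
red_bottle_mid [(0.92, [448.0, 224.0], [0.5278, -0.3416]), (0.62, [326.0, 127.0], [0.774, -0.055])]
yellow_dish [(0.63, [403.0, 259.0], [0.4448, -0.2417])]
red_dish [(0.55, [438.0, 225.0], [0.5292, -0.3337])]
violet_dish [(0.95, [403.0, 224.0], [0.5347, -0.2452])]
blue_dish [(0.68, [444.0, 258.0], [0.4446, -0.3433])]
```

View pics/w5.png

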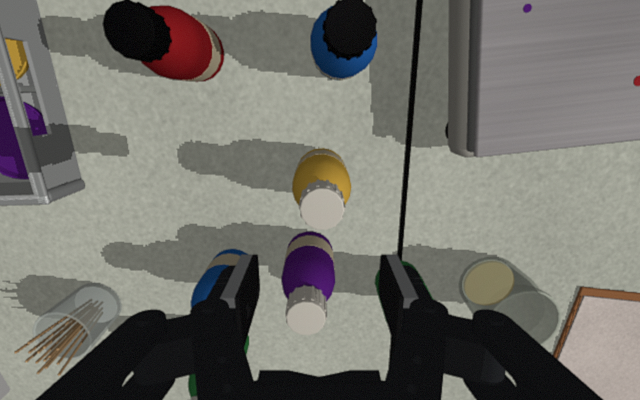

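View pics/s5.png

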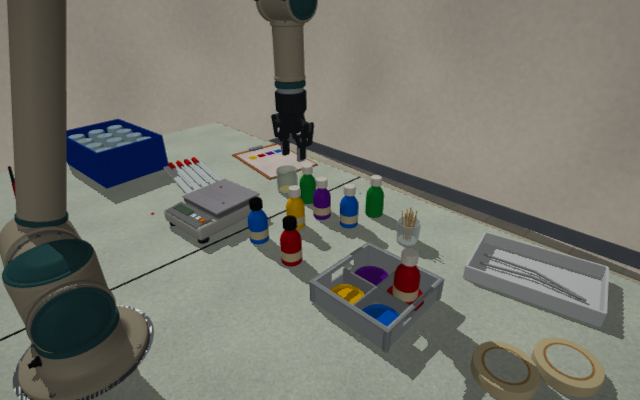

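Red stands upright in its dish, at (407,280) in the side view. From here yellow's cap disc is at (322,207) and violet's at (306,317).

Run:
```python
from h import *
s=manip.sense(); print(s['eef_pos'])
for u in [(322,207),(306,317)]: print(np.round(atz('wrist',u,.122),4))
```

```text
[0.5660841  0.05538367 0.20483076]
[0.5654 0.0579 0.122 ]
[0.6574 0.0455 0.122 ]
```

```bash
python3 -m jog '[[0,0.002,0.03,0,0,0,-0.3],[0,0.002,0.065,0,0,0,-0.3],[0,0.002,0.09,0,0,0,-0.3],[0,0.002,0.105,0,0,0,-0.3],[0,0.002,0.115,0,0,0,-0.3],[0,0.002,0.115,0,0,0,-0.3],[0,0.002,0.115,0,0,0,0.3],[0,0.002,0.115,0,0,0,0.7],[0,0.002,0.115,0,0,0,1],[0,0.002,0.115,0,0,0,1],[0,0.002,0.115,0,0,0,1],[0,0.002,0.115,0,0,0,1],[0,0.002,0.115,0,0,0,1],[0,0.002,0.105,0,0,0,1],[0,0.002,0.085,0,0,0,1],[0,0.002,0.055,0,0,0,1],[0,0.002,0.015,0,0,0,1],[0,0.002,-0.025,0,0,0,1],[0,0.002,-0.045,0,0,0,1],[0,0.002,-0.045,0,0,0,1]]' 40; python3 -c "
from h import *
for i in range(3): s=manip.sense(); manip.capture('wrist'); print(s['eef_pos'])"
```

```text
time: 13.42
eef_pos: [0.5686, 0.0576, 0.2559]
eef_rot: [0.005, -0.0, 1.0, 0.0]
ft_force: [0.9, -0.5, -0.8]
width: 0.362
grip_force: 39.8
[0.56863735 0.05763062 0.25586505]
[0.5670478  0.05758372 0.25260405]
[0.56560752 0.05760609 0.25010945]
```

```bash
python3 -m jog '[[0.006,-0.015,0,0,0,0,1],[0.018,-0.045,0,0,0,0,1],[0.033,-0.08,0,0,0,0,1],[0.049,-0.118,0,0,0,0,1],[0.065,-0.156,0,0,0,0,1],[0.081,-0.194,0,0,0,0,1],[0.095,-0.23,0,0,0,0,1],[0.107,-0.26,0,0,0,0,1],[0.117,-0.283,0,0,0,0,1],[0.123,-0.298,0,0,0,0,1],[0.127,-0.306,0.01,0,0,0,1],[0.127,-0.308,0.03,0,0,0,1],[0.127,-0.308,0.055,0,0,0,1],[0.127,-0.308,0.075,0,0,0,1],[0.127,-0.308,0.085,0,0,0,1],[0.127,-0.308,0.09,0,0,0,1],[0.127,-0.308,0.09,0,0,0,1],[0.127,-0.308,0.09,0,0,0,1]]'
python3 - <<'E'
from h import *
manip.capture('wrist');s,im=look('wrist','w6',D); print(s['eef_pos'],s['eef_rot'])
E
```

```text
time: 15.07
eef_pos: [0.4395, -0.2504, 0.1598]
eef_rot: [0.0, -0.0, 1.0, 0.0]
ft_force: [0.6, -0.8, -2.0]
width: 0.359
grip_force: 40.1
yellow_dish [(0.69, [320.0, 181.0], [0.4389, -0.2495])]
red_dish []
violet_dish []
blue_dish [(0.79, [222.0, 185.0], [0.443, -0.3401])]
[ 0.43984923 -0.25073651  0.16047421] [ 6.92351241e-04 -2.47479568e-04  9.99999655e-01 -3.85832639e-04]
```

View pics/w6.png

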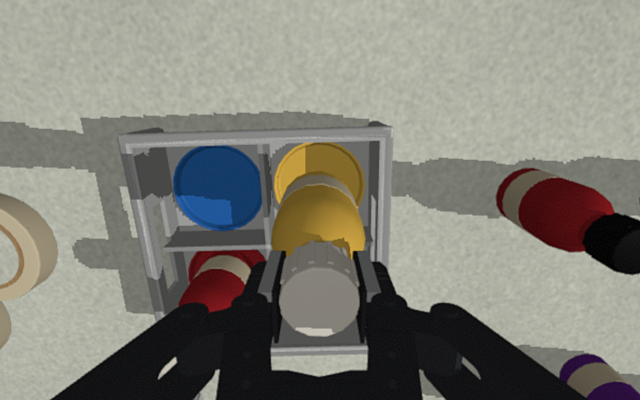

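Yellow hangs upright, centred over its dish at (318,185). Set it down, release and lift.

```bash
python3 -m jog '[[0,0,0.01,0,0,0,1],[0,0,0.025,0,0,0,1],[0,0,0.04,0,0,0,1],[0,0,0.05,0,0,0,1],[0,0,0.056,0,0,0,1],[0,0,0.06,0,0,0,1],[0,0,0.0625,0,0,0,1],[0,0,0.0635,0,0,0,1],[0,0,0.0635,0,0,0,1],[0,0,0.0635,0,0,0,1]]'; python3 -m jog '[[0,0,0,0,0,0,0.3],[0,0,0,0,0,0,0],[0,0,0,0,0,0,-0.3],[0,0,0,0,0,0,-0.3],[0,0,-0.02,0,0,0,-0.3],[0,0,-0.05,0,0,0,-0.3],[0,0,-0.09,0,0,0,-0.3],[0,0,-0.13,0,0,0,-0.3],[0,0,-0.13,0,0,0,-0.3],[0,0,-0.13,0,0,0,-0.3]]'
python3 - <<'E'
from h import *
for i in range(2): s=manip.sense(); manip.capture('wrist'); print(s['eef_pos'])
E
```

```text
time: 16.2
eef_pos: [0.4396, -0.2507, 0.0982]
eef_rot: [0.001, -0.0, 1.0, -0.0]
ft_force: [-2.2, 1.1, 7.4]
width: 0.362
grip_force: 40.8
time: 17.03
eef_pos: [0.4406, -0.2517, 0.2289]
eef_rot: [0.003, -0.0, 1.0, -0.002]
ft_force: [0.2, 0.5, -0.6]
width: 0.65
grip_force: 0.0
[ 0.44061449 -0.25172381  0.22894864]
[ 0.43936097 -0.2507659   0.22684822]
```

```bash
python3 -m jog '[[-0.02,0.026,0,0,0,0,-0.3],[-0.043,0.058,0,0,0,0,-0.3],[-0.066,0.09,0,0,0,0,-0.3],[-0.09,0.122,0,0,0,0,-0.3],[-0.114,0.154,0,0,0,0,-0.3],[-0.138,0.186,0,0,0,0,-0.3],[-0.162,0.218,0,0,0,0,-0.3],[-0.184,0.248,0,0,0,0,-0.3],[-0.2,0.272,0,0,0,0,-0.3],[-0.212,0.288,0.01,0,0,0,-0.3],[-0.218,0.295,0.022,0,0,0,-0.3],[-0.218,0.295,0.022,0,0,0,-0.3],[-0.218,0.295,0.022,0,0,0,-0.3],[-0.218,0.295,0.022,0,0,0,-0.3]]';  python3 - <<'E'
from h import *
manip.capture('wrist');s,im=look('wrist','w7',B[2:4]); print(s['eef_pos'])
E
```

```text
time: 18.3
eef_pos: [0.6559, 0.0431, 0.2034]
eef_rot: [-0.001, 0.0, 1.0, -0.0]
ft_force: [-0.1, -0.2, 0.3]
width: 0.652
grip_force: 0.0
violet_bottle_mid [(0.79, [429.0, 225.0], [0.6929, 0.1441]), (0.78, [320.0, 189.0], [0.6592, 0.0441])]
blue_bottle_mid [(0.68, [226.0, 210.0], [0.6782, -0.0409])]
[0.65630924 0.04300287 0.20422651]
```

View pics/w7.png

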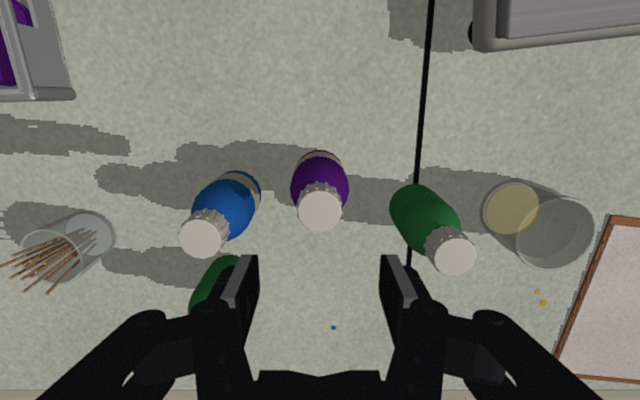

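Violet's cap disc is at (320,211) between the fingers. Blue (202,238) and the green bottle (450,252) are clear of them.

```bash
python3 -c "
from h import *
for u in [(320,211),(202,238)]: print(np.round(atz('wrist',u,.122),4))"
python3 -m jog '[[-0.002,0.001,0.03,0,0,0,-0.3],[-0.002,0.001,0.065,0,0,0,-0.3],[-0.002,0.001,0.09,0,0,0,-0.3],[-0.002,0.001,0.105,0,0,0,-0.3],[-0.002,0.001,0.114,0,0,0,-0.3],[-0.002,0.001,0.114,0,0,0,-0.3],[-0.002,0.001,0.114,0,0,0,0.3],[-0.002,0.001,0.114,0,0,0,0.7],[-0.002,0.001,0.114,0,0,0,1],[-0.002,0.001,0.114,0,0,0,1],[-0.002,0.001,0.114,0,0,0,1],[-0.002,0.001,0.114,0,0,0,1],[-0.002,0.001,0.114,0,0,0,1],[-0.002,0.001,0.104,0,0,0,1],[-0.002,0.001,0.084,0,0,0,1],[-0.002,0.001,0.054,0,0,0,1],[-0.002,0.001,0.014,0,0,0,1],[-0.002,0.001,-0.026,0,0,0,1],[-0.002,0.001,-0.046,0,0,0,1],[-0.002,0.001,-0.046,0,0,0,1]]' 40; python3 -c "
from h import *
for i in range(3): s=manip.sense(); manip.capture('wrist'); print(s['eef_pos'])"
```

```text
[0.6594 0.0443 0.122 ]
[ 0.6802 -0.0421  0.122 ]
time: 20.17
eef_pos: [0.6616, 0.0459, 0.2569]
eef_rot: [0.006, -0.0, 1.0, 0.0]
ft_force: [1.7, 0.2, -1.4]
width: 0.36
grip_force: 40.0
[0.66164081 0.04587369 0.25694522]
[0.66011364 0.04585637 0.25327448]
[0.65864035 0.0458239  0.25042408]
```

```bash
python3 -m jog '[[0.006,-0.014,0,0,0,0,1],[0.018,-0.042,0,0,0,0,1],[0.033,-0.076,0,0,0,0,1],[0.049,-0.113,0,0,0,0,1],[0.065,-0.15,0,0,0,0,1],[0.081,-0.187,0,0,0,0,1],[0.096,-0.22,0,0,0,0,1],[0.108,-0.248,0,0,0,0,1],[0.118,-0.27,0,0,0,0,1],[0.124,-0.285,0,0,0,0,1],[0.128,-0.292,0.01,0,0,0,1],[0.128,-0.2935,0.03,0,0,0,1],[0.128,-0.2935,0.055,0,0,0,1],[0.128,-0.2935,0.075,0,0,0,1],[0.128,-0.2935,0.085,0,0,0,1],[0.128,-0.2935,0.09,0,0,0,1],[0.128,-0.2935,0.09,0,0,0,1],[0.128,-0.2935,0.09,0,0,0,1]]'
python3 - <<'E'
from h import *
manip.capture('wrist');s,im=look('wrist','w8',D); print(s['eef_pos'],s['eef_rot'])
E
```

```text
time: 21.82
eef_pos: [0.5314, -0.248, 0.1604]
eef_rot: [0.0, -0.0, 1.0, -0.0]
ft_force: [0.6, -0.6, -1.7]
width: 0.362
grip_force: 40.2
yellow_dish []
red_dish [(0.75, [197.0, 202.0], [0.5511, -0.3619])]
violet_dish [(0.91, [318.0, 180.0], [0.5302, -0.2491])]
blue_dish [(0.7, [207.0, 79.0], [0.4429, -0.3417])]
[ 0.53183691 -0.24827158  0.16114065] [ 8.04921796e-04 -2.26058411e-04  9.99999563e-01 -4.17235714e-04]
```

View pics/w8.png

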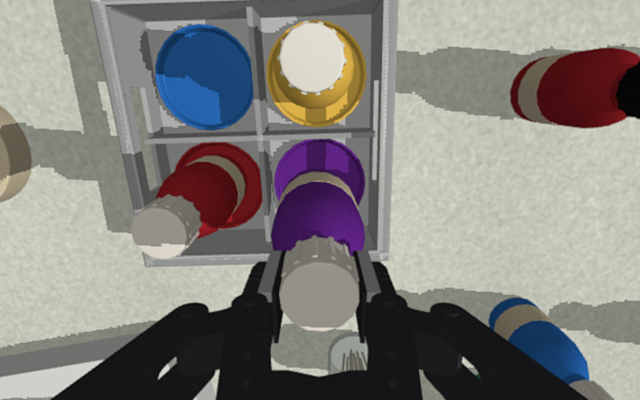

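Violet hangs upright over its dish at (318,183). Yellow and red stand well in theirs, though this view shows their lean only through parallax. Lower and release.

```bash
python3 -m jog '[[0.002,0,0.01,0,0,0,1],[0.002,0,0.025,0,0,0,1],[0.002,0,0.04,0,0,0,1],[0.002,0,0.05,0,0,0,1],[0.002,0,0.056,0,0,0,1],[0.002,0,0.06,0,0,0,1],[0.002,0,0.0625,0,0,0,1],[0.002,0,0.0638,0,0,0,1],[0.002,0,0.0638,0,0,0,1],[0.002,0,0.0638,0,0,0,1]]'; python3 -m jog '[[0,0,0,0,0,0,0.3],[0,0,0,0,0,0,0],[0,0,0,0,0,0,-0.3],[0,0,0,0,0,0,-0.3],[0,0,-0.02,0,0,0,-0.3],[0,0,-0.05,0,0,0,-0.3],[0,0,-0.09,0,0,0,-0.3],[0,0,-0.13,0,0,0,-0.3],[0,0,-0.13,0,0,0,-0.3],[0,0,-0.13,0,0,0,-0.3]]'
python3 - <<'E'
from h import *
for i in range(2): s=manip.sense(); manip.capture('wrist'); print(s['eef_pos'])
E
```

```text
time: 22.95
eef_pos: [0.5296, -0.2482, 0.0992]
eef_rot: [0.001, -0.0, 1.0, -0.0]
ft_force: [-3.2, 2.1, 9.6]
width: 0.363
grip_force: 41.1
time: 23.78
eef_pos: [0.5308, -0.2491, 0.2295]
eef_rot: [0.003, -0.0, 1.0, -0.002]
ft_force: [-0.5, 0.8, -0.4]
width: 0.652
grip_force: 0.0
[ 0.53075748 -0.24906226  0.22949141]
[ 0.52937676 -0.24826861  0.2271378 ]
```

```bash
python3 -m jog '[[-0.018,0.024,0,0,0,0,-0.3],[-0.042,0.056,0,0,0,0,-0.3],[-0.066,0.088,0,0,0,0,-0.3],[-0.09,0.12,0,0,0,0,-0.3],[-0.112,0.15,0,0,0,0,-0.3],[-0.13,0.176,0,0,0,0,-0.3],[-0.143,0.195,0.01,0,0,0,-0.3],[-0.15,0.2045,0.022,0,0,0,-0.3],[-0.15,0.2045,0.022,0,0,0,-0.3],[-0.15,0.2045,0.022,0,0,0,-0.3],[-0.15,0.2045,0.022,0,0,0,-0.3]]';  python3 - <<'E'
from h import *
manip.capture('wrist');s,im=look('wrist','w9',B[3:4]); print(s['eef_pos'])
E
```

```text
time: 24.8
eef_pos: [0.6779, -0.0449, 0.2035]
eef_rot: [-0.001, 0.0, 1.0, -0.0]
ft_force: [1.0, -0.4, -0.3]
width: 0.644
grip_force: 0.0
blue_bottle_mid [(0.76, [320.0, 190.0], [0.6814, -0.0443])]
[ 0.67824558 -0.04519761  0.20435519]
```

View pics/w9.png

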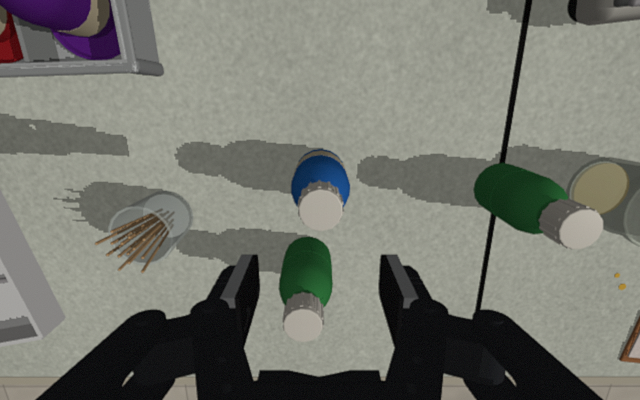

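Blue's cap disc is at (321,209) and the green decoy at (303,322) is clear. Grasp and lift.

```bash
python3 -m jog '[[-0.002,0.001,0.03,0,0,0,-0.3],[-0.002,0.001,0.065,0,0,0,-0.3],[-0.002,0.001,0.09,0,0,0,-0.3],[-0.002,0.001,0.105,0,0,0,-0.3],[-0.002,0.001,0.114,0,0,0,-0.3],[-0.002,0.001,0.114,0,0,0,-0.3],[-0.002,0.001,0.114,0,0,0,0.3],[-0.002,0.001,0.114,0,0,0,0.7],[-0.002,0.001,0.114,0,0,0,1],[-0.002,0.001,0.114,0,0,0,1],[-0.002,0.001,0.114,0,0,0,1],[-0.002,0.001,0.114,0,0,0,1],[-0.002,0.001,0.114,0,0,0,1],[-0.002,0.001,0.104,0,0,0,1],[-0.002,0.001,0.084,0,0,0,1],[-0.002,0.001,0.054,0,0,0,1],[-0.002,0.001,0.014,0,0,0,1],[-0.002,0.001,-0.026,0,0,0,1],[-0.002,0.001,-0.046,0,0,0,1],[-0.002,0.001,-0.046,0,0,0,1]]' 40; python3 -c "
from h import *
for i in range(4): s=manip.sense(); manip.capture('wrist'); print(s['eef_pos'])"
```

```text
time: 26.62
eef_pos: [0.6835, -0.0425, 0.2574]
eef_rot: [0.006, -0.0, 1.0, -0.001]
ft_force: [0.5, 1.1, -1.6]
width: 0.355
grip_force: 39.9
[ 0.68354832 -0.04249051  0.25736877]
[ 0.68210523 -0.04230974  0.25367523]
[ 0.68073542 -0.04216559  0.25070555]
[ 0.67988776 -0.04211493  0.24884354]
```

```bash
python3 -m jog '[[0.01,-0.0125,-0.005,0,0,0,1],[0.028,-0.035,-0.01,0,0,0,1],[0.05,-0.063,-0.01,0,0,0,1],[0.075,-0.094,-0.01,0,0,0,1],[0.1,-0.1255,-0.01,0,0,0,1],[0.125,-0.157,-0.01,0,0,0,1],[0.15,-0.188,-0.01,0,0,0,1],[0.175,-0.2195,-0.01,0,0,0,1],[0.198,-0.248,-0.01,0,0,0,1],[0.216,-0.271,-0.01,0,0,0,1],[0.229,-0.287,-0.01,0,0,0,1],[0.236,-0.296,0,0,0,0,1],[0.238,-0.2985,0.015,0,0,0,1],[0.238,-0.2985,0.035,0,0,0,1],[0.238,-0.2985,0.06,0,0,0,1],[0.238,-0.2985,0.08,0,0,0,1],[0.238,-0.2985,0.09,0,0,0,1],[0.238,-0.2985,0.09,0,0,0,1],[0.238,-0.2985,0.09,0,0,0,1]]'
python3 - <<'E'
from h import *
manip.capture('wrist');s,im=look('wrist','w10',D); print(s['eef_pos'],s['eef_rot'])
E
```

```text
time: 28.4
eef_pos: [0.4429, -0.3405, 0.1597]
eef_rot: [-0.001, -0.0, 1.0, 0.001]
ft_force: [-0.8, -0.2, -1.6]
width: 0.364
grip_force: 40.0
yellow_dish []
red_dish []
violet_dish []
blue_dish [(0.6, [319.0, 180.0], [0.4419, -0.3407])]
[ 0.44351522 -0.34119335  0.16080178] [ 2.66895046e-04 -2.13938380e-04  9.99999932e-01 -1.39793358e-04]
```

View pics/w10.png

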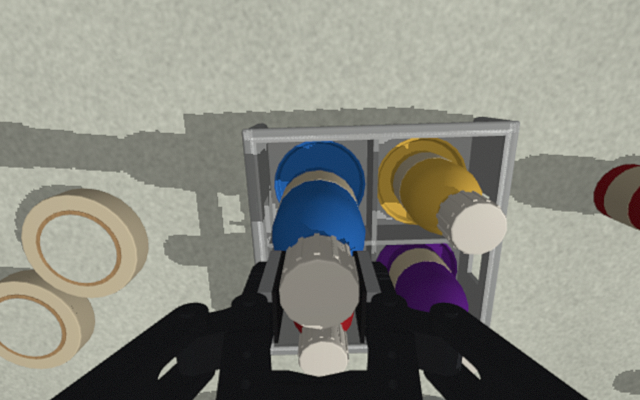

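Blue is upright and centred over its dish at (320,185). Yellow and violet stand in theirs. Lower, release, lift and look.

```bash
python3 -m jog '[[0.001,0,0.01,0,0,0,1],[0.001,0,0.025,0,0,0,1],[0.001,0,0.04,0,0,0,1],[0.001,0,0.05,0,0,0,1],[0.001,0,0.056,0,0,0,1],[0.001,0,0.06,0,0,0,1],[0.001,0,0.0625,0,0,0,1],[0.001,0,0.0638,0,0,0,1],[0.001,0,0.0638,0,0,0,1],[0.001,0,0.0638,0,0,0,1]]'; python3 -m jog '[[0,0,0,0,0,0,0.3],[0,0,0,0,0,0,0],[0,0,0,0,0,0,-0.3],[0,0,0,0,0,0,-0.3],[0,0,-0.02,0,0,0,-0.3],[0,0,-0.05,0,0,0,-0.3],[0,0,-0.09,0,0,0,-0.3],[0,0,-0.13,0,0,0,-0.3],[0,0.04,-0.16,0,0,0,-0.3],[0,0.08,-0.18,0,0,0,-0.3],[0,0.12,-0.2,0,0,0,-0.3],[0,0.16,-0.2,0,0,0,-0.3],[0,0.2,-0.2,0,0,0,-0.3],[0,0.24,-0.2,0,0,0,-0.3],[0,0.28,-0.2,0,0,0,-0.3],[0,0.32,-0.2,0,0,0,-0.3],[0,0.36,-0.2,0,0,0,-0.3],[0,0.4,-0.2,0,0,0,-0.3],[0,0.4,-0.2,0,0,0,-0.3],[0,0.4,-0.2,0,0,0,-0.3]]'
python3 - <<'E'
from h import *
_,a=look('side','s11',B); _,b=look('top','t11',B+D)
save('fin',np.vstack([cv2.resize(a[170:350,180:500],None,fx=1.6,fy=1.6),cv2.resize(b[110:300,220:540],None,fx=1.6,fy=1.6)]))
E
```

```text
time: 29.53
eef_pos: [0.4424, -0.3412, 0.0995]
eef_rot: [0.001, -0.0, 1.0, -0.0]
ft_force: [-2.5, 3.2, 12.8]
width: 0.36
grip_force: 41.3
time: 31.2
eef_pos: [0.4419, 0.061, 0.2967]
eef_rot: [0.0, -0.003, 1.0, -0.0]
ft_force: [0.3, 0.2, 0.4]
width: 0.651
grip_force: 0.0
yellow_bottle_mid [(0.81, [348.0, 278.0], [0.4455, -0.2524])]
red_bottle_mid [(0.94, [373.0, 196.0], [0.7754, -0.0545]), (0.88, [403.0, 275.0], [0.5367, -0.3261])]
violet_bottle_mid [(0.72, [372.0, 259.0], [0.5323, -0.2479]), (0.64, [308.0, 186.0], [0.6832, 0.1288])]
blue_bottle_mid []
spent_red_mid [(0.84, [290.0, 240.0], [0.4535, -0.0584]), (0.33, [258.0, 219.0], [0.4565, 0.0781])]
spent_blue_mid [(0.9, [259.0, 219.0], [0.4564, 0.0731])]
yellow_bottle_mid [(0.68, [412.0, 266.0], [0.4293, -0.2492])]
red_bottle_mid [(0.67, [330.0, 127.0], [0.7748, -0.0646]), (0.64, [449.0, 223.0], [0.5299, -0.3427]), (0.22, [410.0, 225.0], [0.5269, -0.2486])]
violet_bottle_mid [(0.85, [411.0, 225.0], [0.5283, -0.2525]), (0.63, [246.0, 160.0], [0.6959, 0.1425])]
blue_bottle_mid [(0.77, [451.0, 263.0], [0.4355, -0.343])]
spent_red_mid [(0.64, [330.0, 259.0], [0.4508, -0.0547])]
spent_blue_mid []
yellow_dish [(0.64, [449.0, 224.0], [0.5315, -0.3613]), (0.6, [404.0, 262.0], [0.439, -0.2442])]
red_dish [(0.55, [441.0, 222.0], [0.5356, -0.3407])]
violet_dish [(0.87, [403.0, 225.0], [0.5301, -0.2452])]
blue_dish [(0.76, [444.0, 259.0], [0.4428, -0.3449])]
```

View pics/fin.png

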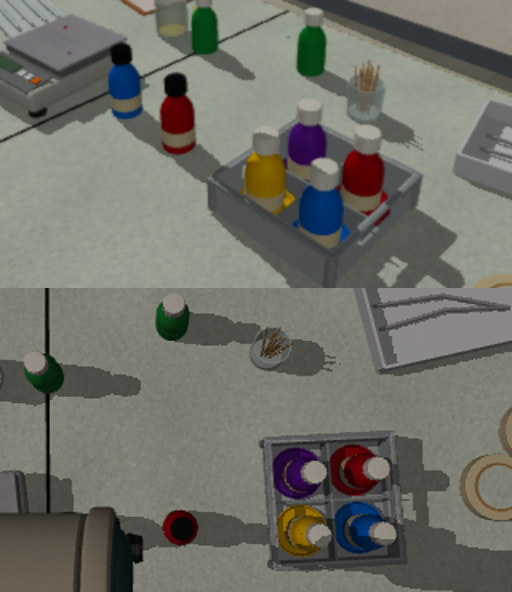

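The composite shows all four white-capped bottles upright in the dishes of their own colour. In its side crop they are violet (307,140), red (365,170), yellow (265,170) and blue (322,205). The spent bottles are unmoved at (125,85) and (178,120). Handing in.

```bash
python3 -c "
from workcell import manip
print(manip.job_done())"
```

```text
the job is handed in; nothing more can be done
None
```

The job is handed in at about 31 s on the robot's clock: all four stock bottles stand upright in the dishes of their own colours, the spent bottles were left where they stood, and the hand-in returned no verdict.

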